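# Feel a ball bearing into its eccentric seat and swing the keeper over it

### The arm

A 6-joint arm with a two-finger parallel gripper is mounted at the origin on a cart in front of the work surface, level with it; the furniture and walls round the work are solid. World frame = base frame: x ahead of the robot, y to its left, z up, the work surface at z = 0. Lengths are in m, angles in rad, forces in N, time in s.
With the tool pointing down it reaches from about 0.275 to 0.75 m from the base axis. Payload 10.2 kg.
Tool frame: the origin (TCP) lies midway between the tips of the shut fingers; the grasp point (between the pads) lies 19 mm behind it (env.hold_point_z is the distance from the TCP to the grasp point, in m); z points along the fingers, y is the line along which they close (so a half turn about z gives the same grasp; the last joint's range is limited). The gripper opens to 85 mm and grips with 20 to 120 N. Pads are 22 mm wide; open, the fingers measure 114 mm over their backs; the gripper's body (76 mm by 85 mm) begins 54 mm behind the grasp point. The pads swing forward as they close: fully open they stand 13 mm farther back than shut.
Start: joints at [1.002, 0.313, 1.498, -0, 1.331, -0.223], TCP at [0.178, 0.494, 0.231] pointing down, gripper open.
Joint ranges: [-2.94, 2.94], [-0.97, 2.17], [0.19, 2.56], [-1.23, 4.37], [0.02, 3.11], [-2.88, 2.88]. Speed limits (rad/s): [2.39, 2.39, 3.01, 3.14, 3.14, 3.14].

### API

Orientations are given as a unit quaternion [x, y, z, w].
In Python, from bench import env, kinematics, monitor, eyes, job gives the robot as it stands. The module is installed in compiled form; this text tells all that it offers. Calls block until the motion is done:
- env.reach(position, orientation): joint-space move of the TCP to a pose.
- env.movel(position, velocity=0.15, frame=None, guard=None): straight line of the TCP; frame=None keeps the orientation; velocity is the mean speed in m/s. With guard (N) it stops when the force on the tool has changed by that much, and returns True; else False.
- env.set_joints(angles): joint-space move.
- env.release() and env.close_gripper(effort=None): open the fingers fully, or close them until they stop; effort is the grip in N (None keeps the last).
- env.hold(seconds).
- kinematics.ik(position, orientation): joint angles nearest the present ones, or None.
- monitor.sense(): the state.
- eyes.grab_frame(name): name is "side" or "top" or "wrist"; returns a dict with "frame" (384x512x3 uint8, red, green, blue), "mtx" (3x3 intrinsics, pixels), "view" (4x4, takes a point from world to camera coordinates). Camera axes: x right, y down, z forward; pixel columns grow to the right and rows downward; lengths in m; the calibration is good to about 2 mm. The wrist camera is an equidistant fisheye: a pixel r from the principal point sees the ray r / f radians off the axis. A picture is of the moment at which its call begins. There is no depth.
A pose or a line that the arm cannot do raises env.MotionError and nothing moves.
- job.hand_in(): hands the job in; it is judged then, once.
The state is a dict: "clock": time; "joints": joint angles; "qvel": joint speeds; "joint_efforts": joint torques, N m; "position": TCP position; "ee_rot": TCP orientation; "contact_force": force on the tool from outside, world axes, zero at the start; "ft_torque": the same for the moment, N m; "finger_gap": opening from 0.0 (shut) to 1.0 (fully open); "gripper_force": force on a finger pad.
Only numpy, scipy, OpenCV 4.12 (cv2) and the standard library are available. Lean on these libraries where they do the work, as an engineer would, in place of code of your own. Each camera call takes 0.05 s, during which the arm holds its last target. There are 200 camera calls.

### The job

Refit the large ball bearing (red seals) in the side plate: slide it lightly over the eccentric ring until it drops into the round pocket, and see that it sits flat and fully home. Then swing the steel keeper across it, right up to its stop pin. Never force the bearing against the plate, the ring or the keeper (not more than 40 N, about 4 kg, even for a moment), and leave the small bearing and the grease tin where they are.

Things in the scene. Friction and masses are not known exactly. Their poses are not given: they have to be found in the camera images.
- bearing: the ball bearing to fit: a flat metal disc with red seals, 48 mm diameter, 14 mm thick, about 0.11 kg, lying flat on the worktop. Origin at the centre of its underside, z up along its axis. Grip it across the diameter.
- side_plate: grey machine side plate, fixed on the worktop, yaw varies. Origin on the worktop under the axis of its 92 mm bore; it reaches from -70 to +88 mm in its own x, +-70 mm in y; z up; screw heads stand 5 mm up at its corners. Flat top face 30 mm above the worktop. A bare-metal eccentric ring, 92 mm diameter, face flush with the plate's, is clamped in the bore and does not turn; it holds the bearing's pocket.
- bore_axis (a point): bore axis at the plate's top face. The pocket in the ring is round, 49.5 mm wide, 6 mm deep (flat floor 24 mm above the worktop), edge chamfered 0.7 mm. Its centre lies 7 mm from this axis, in a direction that differs each time and is not measured: roughly seen (a red line on the ring's rim is on the opposite side), exactly found by feel. A seated bearing stands 8 mm above the face.
- keeper (a joint): keeper angle, rad: a steel strap 18 mm wide, 5 mm thick, that swings level about the keeper pivot. 0: aside, pointing 75 degrees from the plate's +x towards its +y; grows counter-clockwise (from above) to 1.83, where it points to the plate's -x across the pocket, at its stop pin. Starts at 0 to 0.35; stays where left (about 1.5 N at the knob moves it).
- keeper_pivot (a point): pivot screw of the keeper, at (+66, 0) mm of the side plate; this point is at the height of the strap's underside, 39.5 mm above the worktop. The strap reaches 60 mm from here. It passes 1.5 mm over a seated bearing but runs into one that is not home. The screw's head ends 49.5 mm above the worktop.
- keeper_knob (a point): middle of the red upright knob on the keeper, 40 mm from the pivot, moving with the keeper: 16 mm diameter, its foot 46 mm and its top 67 mm above the worktop; this point is 56.5 mm above the worktop. The strap's top under it is 44.5 mm above the worktop.
- bearing_small: small ball bearing, 30 mm diameter, 10 mm thick, a bystander to be left alone. Origin at the centre of its underside.
- grease_tin: white and orange tin, 65 mm diameter, 32 mm high, a bystander to be left alone. Origin at the centre of its underside.
Mind the look-alikes: they are no part of the job. What is meant by the bearing is not black, green or turquoise, and is the larger of those in its own colour.

How it is judged:
On the way, in this order (a step that is already met when the one before it is completed fails the run):
1. the bearing lies flat and fully down in the pocket (z of bearing in the frame of side_plate below 0.0255 m and angle between bearing's own z axis and vertical below 0.05 rad and horizontal distance between bearing and bore_axis below 0.01 m), for 0.2 s.
2. the keeper is across the bearing, at its stop pin (value of joint keeper above 1.71 rad), for 0.2 s.
At the end, for the whole second after the job is handed in: The bearing lies in the pocket with its underside no more than 1.5 mm above the pocket's floor (24 mm above the worktop), level within 0.05 rad, its centre within 10 mm of the bore axis, at rest; the keeper stands within 0.12 rad of its stop (above 1.71 rad) (all of step 1 and z of bearing in the frame of side_plate above 0.022 m and linear speed of bearing below 0.02 m/s and value of joint keeper above 1.71 rad); the robot touches nothing.
It fails at once if the bearing is pressed against the side plate, the ring or the keeper with more than 40 N (contact force between bearing and side_plate above 40 N).
It fails at once if the small bearing is moved by more than 20 mm (distance of bearing_small from where it was at the start of the episode above 0.02 m).
It fails at once if the grease tin is moved by more than 20 mm (distance of grease_tin from where it was at the start of the episode above 0.02 m).
It also fails if it takes over 72 s, if anything falls off the work surface, if the arm or the gripper's body presses on something with over 40 N, if the wrist force passes 120 N, or if a joint passes its speed limit or range.

## Working session

There is one attempt and no reset: what is moved stays moved. The work goes in short steps, each a Python script; the robot and the scene stay as the last script left them, time stands still between calls to the robot, and variables do not carry over. Pictures are saved under pics/ and viewed, at most 10 in all, crops included, and the job is handed in when it is done.

```bash
mkdir -p pics; cat > h.py <<'E'
import numpy as np, cv2
from bench import env, kinematics, monitor, eyes, job
def save(n,f): cv2.imwrite(n,f[:,:,::-1])
def px2w(g,u,v,z):
    K=g["mtx"];V=g["view"];R=V[:3,:3];t=V[:3,3]
    d=R.T@np.linalg.inv(K)@np.array([u,v,1.]);c=-R.T@t
    return c+d*(z-c[2])/d[2]
def w2px(g,p):
    q=g["view"][:3,:3]@np.array(p)+g["view"][:3,3];q=g["mtx"]@q;return q[:2]/q[2]
def down(yaw): # tool y axis at world angle yaw
    # tool z down, tool y=(cos,sin,0); x=y cross z
    from scipy.spatial.transform import Rotation as Ro
    y=np.array([np.cos(yaw),np.sin(yaw),0]);z=np.array([0,0,-1.]);x=np.cross(y,z)
    return Ro.from_matrix(np.stack([x,y,z],1)).as_quat()
E
python3 - <<'E'
from h import *
t=eyes.grab_frame("top");s=eyes.grab_frame("side")
np.savez("f0.npz",**{k+a:v for a,g in(("t",t),("s",s)) for k,v in g.items()})
save("pics/top0.png",cv2.resize(t["frame"],(800,600)));save("pics/side0.png",s["frame"])
print(t["mtx"],t["view"]);print({k:v for k,v in monitor.sense().items()},env.hold_point_z)
E
```

```text
[[382.11346242   0.         252.18391518]
 [  0.         382.11346242 194.13936161]
 [  0.           0.           1.        ]] [[-0.01068591 -0.99974158 -0.02006476  0.07337793]
 [-0.99582396  0.01245916 -0.09044014  0.51402322]
 [ 0.09066676  0.01901453 -0.99569975  1.05036443]
 [ 0.          0.          0.          1.        ]]
{'clock': 0.1, 'joints': array([ 1.00156272e+00,  3.13377091e-01,  1.49832622e+00, -6.34280579e-06,
        1.33098719e+00, -2.23402316e-01]), 'qvel': array([ 0.00032141, -0.00085204, -0.00173397,  0.00187594,  0.00063217,
       -0.00021873]), 'joint_efforts': array([ 3.00220825e-03, -4.12906337e+01, -2.60141855e+01, -1.79354474e-04,
        3.02784116e-03,  2.27640874e-05]), 'position': array([0.17785957, 0.49372667, 0.23081411]), 'ee_rot': array([ 1.72054471e-01,  9.85087284e-01, -5.07566309e-04, -2.09057010e-04]), 'contact_force': array([-0.23158775, -0.27660201, -0.40523307]), 'ft_torque': array([ 0.01245394, -0.00963007, -0.00841221]), 'gripper_force': 0.0, 'finger_gap': 0.9998060744730932} 0.0187
```

View pics/top0.png

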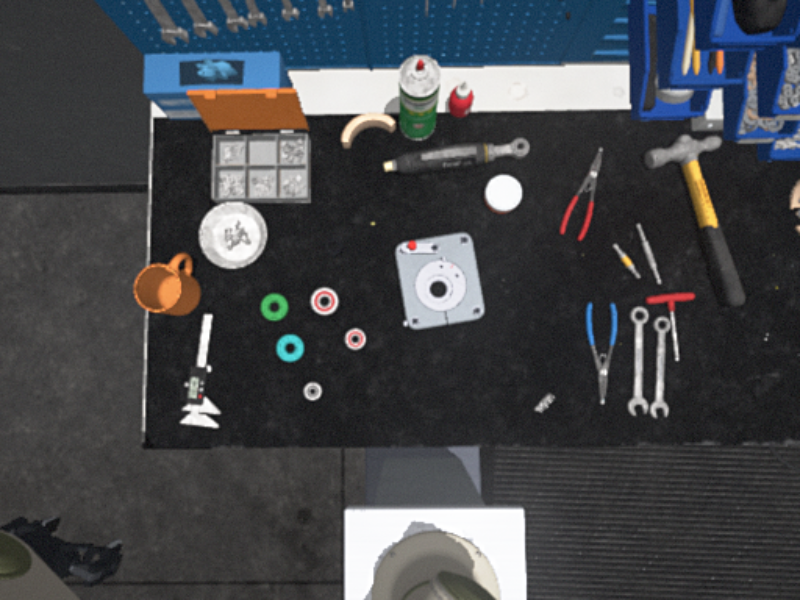

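View pics/side0.png

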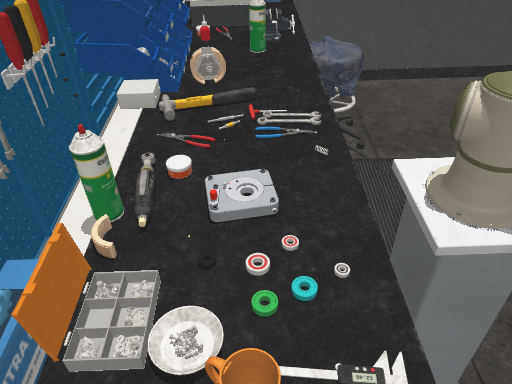

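The top view (800x600) shows two red-sealed bearings, at (324,301) and (355,339). The others are green (274,306), turquoise (290,347) and a small grey one (312,391). The one meant is the red one at (324,301), as it is the larger of the pair. The plate is at (438,289), the knob at (412,246) and the tin at (503,194). Next I'll confirm with an enlarged crop.

```bash
python3 - <<'E'
from h import *
t=eyes.grab_frame("top")
k=.64
B=px2w(t,324*k,301*k,.014);P=px2w(t,438*k,289*k,.03);print("B",B,"small",px2w(t,355*k,339*k,.01),"P",P,"knob",px2w(t,412*k,246*k,.067),"piv",px2w(t,433*k,246*k,.0495))
c=cv2.resize(t["frame"][180:230,190:240],(400,400),interpolation=cv2.INTER_CUBIC)
d=cv2.resize(t["frame"][145:215,248:318],(400,400),interpolation=cv2.INTER_CUBIC)
save("pics/crop1.png",np.hstack([c,d]))
env.reach([P[0]-0.03,P[1],.25],down(np.pi/2))
w=eyes.grab_frame("wrist");save("pics/wr1.png",cv2.resize(w["frame"],(800,600)))
print(w["mtx"],w["view"]);np.savez("w1.npz",**w);print(monitor.sense()["clock"])
E
```

```text
B [0.52163356 0.19513455 0.014     ] small [0.45200046 0.13926136 0.01      ] P [ 0.53909914 -0.01171225  0.03      ] knob [0.61079531 0.03423614 0.067     ] piv [ 0.61355332 -0.00312745  0.0495    ]
[[297.31863964   0.         255.15631115]
 [  0.         297.31863964 191.18441176]
 [  0.           0.           1.        ]] [[-1.62368993e-03  9.99998293e-01 -8.81756596e-04  1.17100562e-02]
 [ 9.54471998e-01  1.81279327e-03  2.98295020e-01 -5.30024189e-01]
 [ 2.98296109e-01 -3.57273361e-04 -9.54473312e-01  2.44678750e-01]
 [ 0.00000000e+00  0.00000000e+00  0.00000000e+00  1.00000000e+00]]
2.3667
```

View pics/crop1.png

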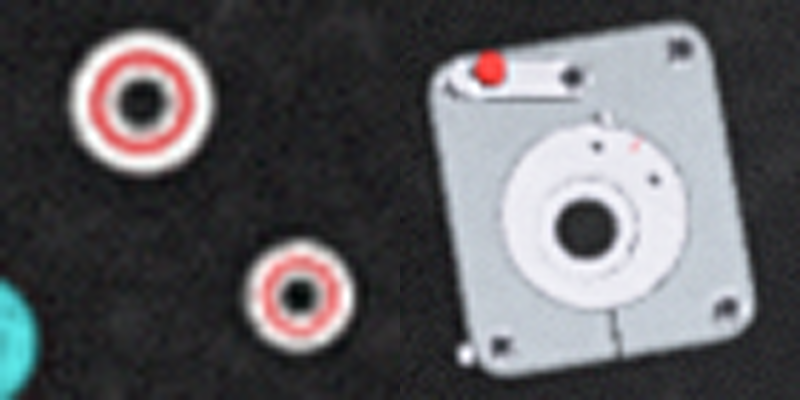

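View pics/wr1.png

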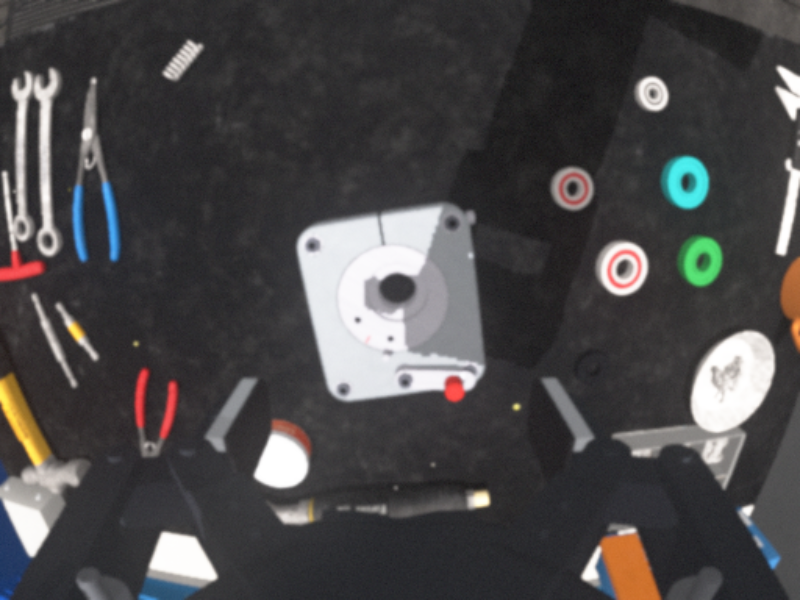

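The crop confirms it: the bearing at left (142,102) is the larger red one, and the small bystander is at (300,297). In the right half, the ring centre is about (594,216), the pocket rim is centred about (587,227), the red line is at (637,145), and the pivot is at (572,75). The wrist view agrees: ring about (392,300), large red bearing (622,267).

I'll grip the bearing across x first, then across y, so it is centred both ways.

```bash
python3 - <<'E'
from h import *
f=np.load("f0.npz");t={"mtx":f["mtxt"],"view":f["viewt"]}
o=lambda c,r,s,off:px2w(t,(c+.5)/s-.5+off[0],(r+.5)/s-.5+off[1],r3)[:2]
s=400/70
r3=.03;ring=o(194.5,216.5,s,(248,145));pock=o(187,227,s,(248,145));red=o(237,145,s,(248,145))
r3=.0495;piv=o(172,75,s,(248,145))
r3=.014;B=o(142,102,8,(190,180))
def wr(u,v,z):
    w=np.load("w1.npz");K=w["mtx"];V=w["view"];d=np.array([u*.64-K[0,2],v*.64-K[1,2]])
    r=np.hypot(*d);th=r/K[0,0];ray=np.r_[np.sin(th)*d/r,np.cos(th)]
    R=V[:3,:3];c=-R.T@V[:3,3];d=R.T@ray;return (c+d*(z-c[2])/d[2])[:2]
print("top ring",ring,"pocket",pock,"red",red,"piv",piv,"B",B)
print("wrist ring",wr(392.5,300,.03),"piv",wr(405,380,.0495),"B",wr(622,267,.014),"red",wr(367,339,.03))
env.reach([*B,.10],down(np.pi)) if kinematics.ik([*B,.1],down(np.pi)) is not None else print("noik")
j=monitor.sense()["joints"];print(j)
E
```

```text
top ring [ 0.54605126 -0.01548193] pocket [ 0.54092257 -0.01172291] red [ 0.58113383 -0.03695087] piv [ 0.61276752 -0.00468202] B [0.52257159 0.19527003]
wrist ring [ 0.54705053 -0.01584202] piv [ 0.61011653 -0.00546171] B [0.52051338 0.19107152] red [ 0.58152575 -0.03741223]
noik
[-2.52199210e-01  2.64339992e-01  1.51286202e+00  7.46096201e-05
  1.36438493e+00 -1.82391952e+00]
```

```bash
python3 - <<'E'
from h import *
B=np.array([.5218,.194])
for y in (0,np.pi,np.pi/2+.16,-np.pi/2+.16): print(y,kinematics.ik([*B,.1],down(y)),kinematics.ik([.541,-.012,.1],down(y)))
q0=down(0)
env.reach([*B,.08],q0)
env.movel([*B,.0055],velocity=.08,guard=8)
env.close_gripper(20);s=monitor.sense();print(s["finger_gap"],s["position"],s["contact_force"])
env.release()
env.movel([*B,.05],velocity=.1)
y=-np.pi/2+.16
if kinematics.ik([*B,.05],down(y)) is None:y+=np.pi
env.reach([*B,.05],down(y))
w=eyes.grab_frame("wrist");save("pics/wr2.png",w["frame"])
g=env.movel([*B,.0055],velocity=.06,guard=8)
env.close_gripper(25);s=monitor.sense();print(g,y,s["finger_gap"],s["position"],s["contact_force"],s["clock"])
save("pics/side2.png",cv2.resize(eyes.grab_frame("side")["frame"][190:290,190:320],(780,600),interpolation=cv2.INTER_CUBIC))
E
```

```text
0 [ 1.45492292e-01  5.15529471e-01  1.56456394e+00 -4.44089210e-16
  1.06149924e+00  1.45492292e-01] [-2.38786820e-01  4.85727795e-01  1.61363334e+00 -4.44089210e-16
  1.04223152e+00 -2.38786820e-01]
3.141592653589793 None None
1.7307963267948965 [ 1.45492292e-01  5.15529471e-01  1.56456394e+00 -4.44089210e-16
  1.06149924e+00 -1.58530404e+00] [-2.38786820e-01  4.85727795e-01  1.61363334e+00 -4.44089210e-16
  1.04223152e+00 -1.96958315e+00]
-1.4107963267948966 [ 1.45492292e-01  5.15529471e-01  1.56456394e+00 -4.44089210e-16
  1.06149924e+00  1.55628862e+00] [-2.38786820e-01  4.85727795e-01  1.61363334e+00 -4.44089210e-16
  1.04223152e+00  1.17200951e+00]
0.5296762862220473 [0.52209508 0.19400997 0.00597464] [-1.03801986  0.00532854  4.03776809]
False -1.4107963267948966 0.5308483683531633 [0.52198685 0.19392951 0.00597807] [-0.65324772 -1.78011773  4.08712684] 9.375
```

View pics/side2.png

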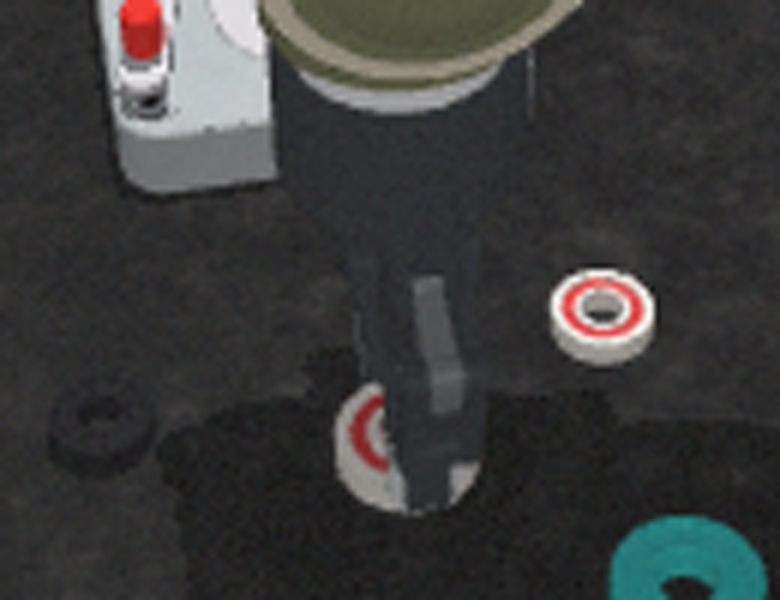

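```bash
python3 - <<'E'
from h import *
g=eyes.grab_frame("side")
f=lambda p:(w2px(g,p)-[190,190]+.5)*6
for p in ([.522,.194+.024,0],[.522,.194+.024,.014],[.522,.194-.024,.014],[.522,.226,0],[.522,.226,.004],[.522,.226,.008],[.522,.232,.008]):print(p,f(p).round())
E
```

```text
[0.522, 0.218, 0] [410. 516.]
[0.522, 0.218, 0.014] [410. 488.]
[0.522, 0.17, 0.014] [405. 376.]
[0.522, 0.226, 0] [411. 536.]
[0.522, 0.226, 0.004] [411. 528.]
[0.522, 0.226, 0.008] [411. 520.]
[0.522, 0.232, 0.008] [411. 535.]
```

The side view shows the bearing gripped across its diameter, with the fingertip in front of it around row 511. Next I'll lift, carry, and probe gently for the pocket.

```bash
python3 - <<'E'
from h import *
S=monitor.sense
env.close_gripper(40)
p=S()["position"];zt=p[2]
env.movel([p[0],p[1],.09],velocity=.12)
C=np.array([.541,-.012]);q=down(-np.pi/2+.16)
env.reach([*C,.08],q)
env.movel([*C,zt+.034],velocity=.1)
env.hold(.2);s0=S();print("gap",s0["finger_gap"],s0["contact_force"],s0["position"],s0["clock"])
r=1.4
pts=[(0,0)]+[(r*np.cos(a),r*np.sin(a)) for a in np.arange(6)*np.pi/3]+[(2.4*np.cos(a),2.4*np.sin(a)) for a in np.arange(6)*np.pi/3+np.pi/6]
for d in pts:
    c=C+np.array(d)*1e-3
    env.movel([*c,zt+.0315],velocity=.03)
    g=env.movel([*c,zt+.0235],velocity=.012,guard=4)
    s=S();h=s["position"][2]-zt
    print(np.round(d,1),g,"h %.4f"%h,(s["contact_force"]-s0["contact_force"]).round(1),(s["ft_torque"]-s0["ft_torque"]).round(2),"%.1f"%s["clock"])
    if h<.0285 or s["clock"]>32: break
E
```

```text
gap 0.5207355336994838 [ 0.37070716 -1.24533207 -0.52327959] [ 0.54138016 -0.01199055  0.04078019] 12.1417
[0 0] True h 0.0240 [-1.1  0.7  5.8] [0.01 0.18 0.03] 13.0
```

```bash
python3 - <<'E'
from h import *
S=monitor.sense
p=S()["position"]
env.release()
env.movel([p[0],p[1],.10],velocity=.12)
env.close_gripper(20);env.hold(.1);s0=S()
g=env.movel([p[0],p[1],.036],velocity=.035,guard=5)
s=S();print(g,s["position"],(s["contact_force"]-s0["contact_force"]).round(1),s["clock"])
env.movel([p[0],p[1],.12],velocity=.15)
env.reach([p[0]-.06,p[1],.20],down(-np.pi/2+.16))
w=eyes.grab_frame("wrist");sd=eyes.grab_frame("side")
print(w["view"].round(3).tolist())
np.savez("w2.npz",**w)
a=cv2.resize(w["frame"][60:360,100:400],(400,400));b=cv2.resize(sd["frame"][155:235,190:290],(400,320),interpolation=cv2.INTER_CUBIC)
save("pics/seat.png",np.hstack([a,np.vstack([b,np.zeros((80,400,3),np.uint8)])]))
E
```

```text
True [ 0.54087998 -0.01199609  0.03805264] [-1.2  1.   5.3] 16.7083
[[0.16, -0.987, 0.001, -0.089], [-0.942, -0.152, 0.299, 0.422], [-0.295, -0.049, -0.954, 0.49], [0.0, 0.0, 0.0, 1.0]]
```

View pics/seat.png

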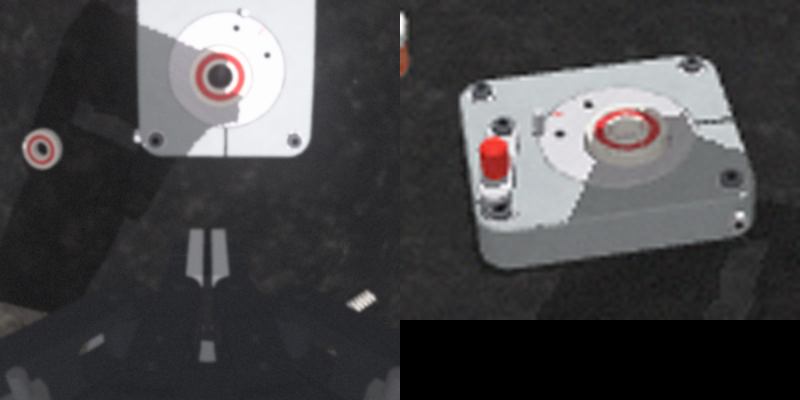

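The seat check passes. The top of the bearing was felt at 38.05 mm, which is exactly home. Both views show it level and centred in the pocket, wrist crop about (220,75) and side crop about (627,130). The keeper is still aside, knob at (494,158). Next I'll swing the keeper.

```bash
python3 - <<'E'
from h import *
S=monitor.sense
yaw=.162;ring=np.array([.5463,-.0156]);piv=ring+.066*np.array([np.cos(yaw),np.sin(yaw)])
def pose(a,off,z):
    r=np.array([np.cos(a),np.sin(a)]);t=np.array([-r[1],r[0]])
    return [*(piv+.04*r-off*t),z],down(a-np.pi/2)
d=np.deg2rad;a0=d(88);z=.053
p,q=pose(a0,.036,.12);env.reach(p,q)
p,q=pose(a0,.036,z);print("down",env.movel(p,velocity=.1,guard=6))
s0=S()
end=yaw+d(75)+1.83
al=list(np.arange(a0,end-d(4),d(11)))+list(np.arange(end-d(4),end+d(28),d(4)))
for a in al:
    p,q=pose(a,.0225,z)
    g=env.movel(p,velocity=.05,frame=q,guard=7);s=S()
    print("%.1f"%np.rad2deg(a-yaw-d(75)),g,(s["contact_force"]-s0["contact_force"]).round(1),"%.1f"%s["clock"])
    if g:break
save("pics/keep.png",cv2.resize(eyes.grab_frame("side")["frame"][135:245,180:310],(780,600)))
E
```

```text
down False
3.7 False [-0.6 -0.7 -1. ] 20.4
14.7 False [ 0.3 -0.2 -0.2] 20.7
25.7 False [ 1.   0.8 -0. ] 21.0
36.7 False [ 0.4  0.4 -0.9] 21.4
47.7 False [-0.3  0.4  0.2] 21.7
58.7 False [-0.3  0.  -0.3] 22.1
69.7 False [-0.5  0.4 -0.3] 22.4
80.7 False [0.1 1.  0. ] 22.8
91.7 False [ 0.6  0.4 -1.1] 23.1
100.9 False [ 0.1 -0.2  0.2] 23.4
104.9 False [-0.2  0.6 -0.2] 23.6
108.9 False [-0.3  2.6 -0.1] 23.9
112.9 False [-0.6 14.4  1. ] 24.1
116.9 False [-0.9 26.2  2.5] 24.4
120.9 False [-2.  38.1  4.7] 24.6
124.9 False [-3.4 51.   8.2] 24.9
128.9 False [-6.3 63.2 12.9] 25.1
```

View pics/keep.png

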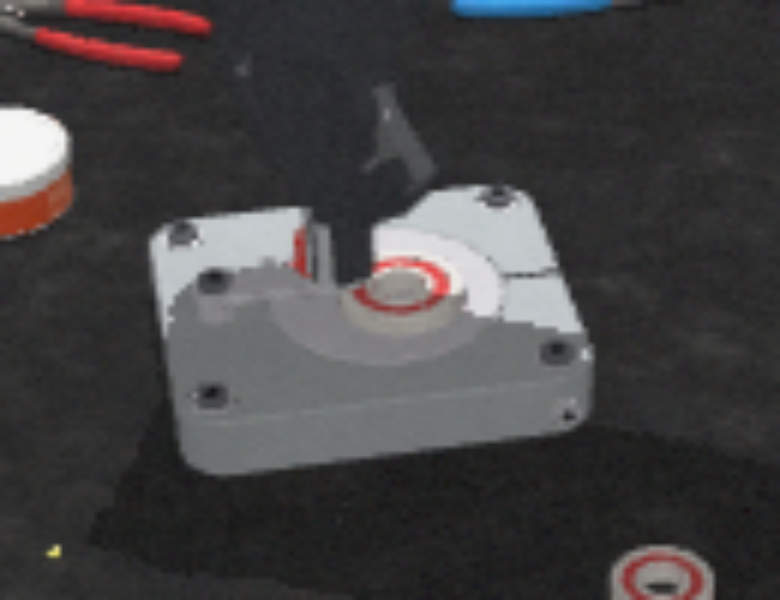

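The guard only counts the change within each move, so my short steps let the push against the stop pin build to about 63 N on the knob. I should have checked the total force. The picture shows the fingers pressed against the knob at about (300,250), with the bearing still in place at (400,285). I'll back off and check the result.

```bash
python3 - <<'E'
from h import *
S=monitor.sense
p=S()["position"]
env.movel([p[0],p[1]+.012,p[2]],velocity=.05)
p=S()["position"];env.movel([p[0],p[1],.13],velocity=.15)
env.reach([.48,.1,.25],down(.6))
s=S();print(s["contact_force"],s["clock"])
t=eyes.grab_frame("top");sd=eyes.grab_frame("side")
d=cv2.resize(t["frame"][145:215,248:318],(400,400),interpolation=cv2.INTER_CUBIC)
b=cv2.resize(sd["frame"][155:235,190:270],(400,400),interpolation=cv2.INTER_CUBIC)
save("pics/fin.png",np.hstack([d,b]))
E
```

```text
[-0.74422333  0.44665717  0.32016807] 27.9833
```

View pics/fin.png

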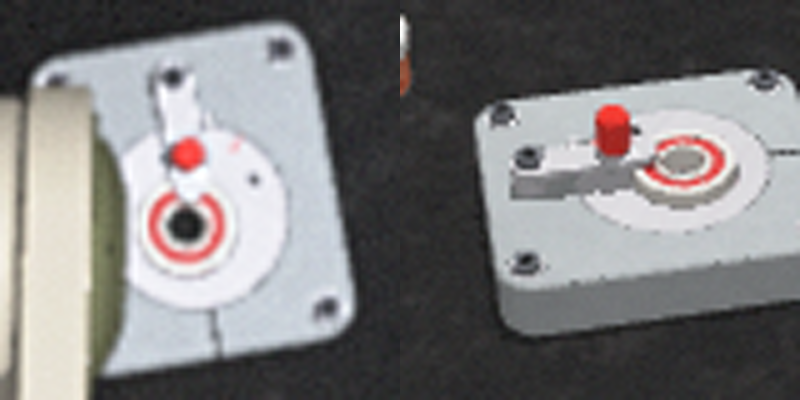

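The pivot is at (172,75) and the knob at (187,153), so the strap points along the plate's -x across the seated bearing. That matches the hard stop felt there.

```bash
python3 -c "
from h import *
print(job.hand_in())"
```

```text
the job is handed in; nothing more can be done
None
```

The job is handed in, with no verdict returned: the bearing is flat and fully home (top felt at 38.05 mm) with the keeper at its stop pin, but I pushed the knob against the pin with about 63 N because the force guard resets with each short move; the bearing felt only about 6 N when I fitted it.

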